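# Feel for the clear bay and seat the fresh battery

## Task

Put the fresh blue radio battery on charge: old short batteries have been left down in two of the charger's three bays, hidden under the dust shutters, so feel for the clear bay with the new battery and press it fully home there, upright, then let go of it. Press gently, never with more than about 2 kg (20 N) on the charger or what is in it, do not drop the battery, and leave everything else on the desk where it is.

Things in the scene. Friction and masses are not known exactly. Their poses are not given: they have to be found in the camera images.
- charger: black charging dock fixed to the desk, 96 (its x) x 186 (its y) x 75 mm high, red stripe and three orange lamps on the side facing the robot; origin under its centre, z up. Three identical bays in a row along its y, 50 mm apart. A loose old battery 14 or 22 mm high lies on the floor of two bays (drawn anew each time): there the new one stops 14 or 22 mm short of home. The third is clear
- bay_left (a point): centre of the mouth of the charger's left (+y) bay (on the charger's top face, 75 mm above the desk), axes as the charger's. Each bay is an upright slot 54 (x) x 28 (y) mm, 2 mm of play on every side of the battery, with a 4 mm chamfer at the mouth, 50 mm deep to its floor
- bay_middle (a point): centre of the mouth of the charger's middle bay (on the charger's top face, 75 mm above the desk), axes as the charger's. Each bay is hidden by two grey sprung dust shutters 8 mm below the mouth, which swing down into the walls as the battery is pushed in. They resist with up to about 7 N on the way, and with under 2 N once it is 24 mm in
- bay_right (a point): centre of the mouth of the charger's right (-y) bay (on the charger's top face, 75 mm above the desk), axes as the charger's. Each bay's floor is a sprung plate of contacts: it takes 3 N before it gives, then yields 1 mm for each 1.5 N, to a hard stop 10 mm lower; under the battery's own weight, or an old one's, it stays up
- pack_centre (a point): centre of the fresh battery: a blue block 50 (its x) x 24 (its y) x 100 mm high, about 200 g, standing upright on the desk; this point is half-way up, z up. The same after half a turn. Grip it across its 24 mm in the top 40 mm: fully home in a bay it stands 50 mm out, so this point is then level with the bay's mouth
- radio: upright black two-way radio handset, 36 x 58 x 115 mm plus a 90 mm antenna; origin under its centre. Bystander
- spent_pack: flat black old short battery pack lying on the desk, 50 x 48 x 22 mm; origin under its centre. Bystander
- calculator: grey desk calculator, 150 x 85 x 18 mm; origin under its centre. Bystander
- mug: white mug, 80 mm across, 95 mm high; origin under its centre. Bystander
- stapler: red stapler, 140 x 35 x 53 mm; origin under its centre. Bystander
- hard_hat: red hard hat lying rim down, 240 mm across, 148 mm high; origin under its centre. Bystander
- pack: the same battery; origin at the centre of its underside
Mind the look-alikes: they are no part of the job. Of the things that look like the pack, take the one that is nearest to the robot's base at the start. Leave any green look-alike of the charger alone.

How it is judged:
By the outcome, as a careful person would: the job done as asked, in the order asked, and still so for the second after the job is handed in, with the robot touching nothing.
It also fails if it takes over 72 s, if anything falls off the work surface, if the arm or the gripper's body presses on something with over 40 N, if the wrist force passes 120 N, or if a joint passes its speed limit or range.

## Robot

A 7-joint arm with a two-finger parallel gripper is mounted at the origin on the work surface. World frame = base frame: x ahead of the robot, y to its left, z up, the work surface at z = 0. Lengths are in m, angles in rad, forces in N, time in s.
With the tool pointing down it reaches from about 0.425 to 0.925 m from the base axis. Payload 6.8 kg.
Tool frame: the origin (TCP) lies midway between the tips of the shut fingers; the grasp point (between the pads) lies 19 mm behind it; z points along the fingers, y is the line along which they close (so a half turn about z gives the same grasp; the last joint's range is limited). The gripper opens to 85 mm and grips with 20 to 120 N. Pads are 22 mm wide; open, the fingers measure 114 mm over their backs; the gripper's body (76 mm by 85 mm) begins 54 mm behind the grasp point. The pads swing forward as they close: fully open they stand 13 mm farther back than shut.
Start: joints at [1.112, 0.477, 0.022, 1.555, -0.011, 1.109, -0.083], TCP at [0.232, -0.634, 0.231] pointing down, gripper open.
Joint ranges: [-2.96, 2.96], [-0.34, 2.1], [-1.41, 1.46], [0.24, 2.44], [-1.37, 4.51], [0.17, 1.92], [-2.96, 2.96]. Speed limits (rad/s): [2.39, 2.39, 3.14, 3.14, 3.14, 3.14, 3.14].

## Interface

Orientations are given as a unit quaternion [w, x, y, z].
In Python, from cell import telemetry, imaging, arm gives the robot as it stands.
- The arm moves only by the shell command python3 -m jog 'ROWS' [FORCE]. ROWS is JSON, a list that holds one entry, the list of rows, each a list of 7 numbers: the opening, from 0 (shut) to 1 (fully open), then the shift along the world's x, y, z in m, then the turn, a rotation vector about the world's x, y, z in rad. In form: [[[claw, dx, dy, dz, ax, ay, az], ...]]. A call has 1 to 10 rows; each row is the pose to reach, as a shift and turn from the pose commanded when the call began; what a row does not reach only later rows make up. A row lasts 1/10 s, in which the tool goes at most 50 mm and 8.59 degrees, less where a joint would pass 70% of its speed; a pose out of reach is approached as far as the arm can. A call with a gripper value outside its range is refused whole. The fingers move at their own pace and stop on an object; FORCE is the grip in N (left out, the last holds). Time passes only in rows, so rows that repeat a pose let the fingers close. It gives the time, the measured TCP pose, the force, the opening and the grip force at its end, in the units of the state.
- telemetry.sense(): the state, without advancing time (a new reading comes with each control period).
- imaging.snapshot(name): name is "side" or "top" or "wrist"; returns a dict with "img" (384x512x3 uint8, blue, green, red), "mtx" (3x3 intrinsics, pixels), "rvec" (rotation vector, rad) and "tvec" (3), from world to camera coordinates, as OpenCV has them. Camera axes: x right, y down, z forward; pixel columns grow to the right and rows downward; lengths in m; the calibration is good to about 2 mm. A picture is of the moment at which its call begins. There is no depth.
- arm.sign_off(): hands the job in; it is judged then, once.
The state is a dict: "t": time; "joint_pos": joint angles; "joint_vel": joint speeds; "joint_torque": joint torques, N m; "position": TCP position; "eef_rot": TCP orientation; "wrist_force": force on the tool from outside, world axes, zero at the start; "wrist_torque": the same for the moment, N m; "gripper_width": opening from 0.0 (shut) to 1.0 (fully open); "grasp_force": force on a finger pad.
Only numpy, scipy, OpenCV 4.12 (cv2) and the standard library are available. Lean on these libraries where they do the work, as an engineer would, in place of code of your own. Each camera call takes 0.05 s, during which the arm holds its last target. There are 200 camera calls.

## Working session

There is one attempt and no reset: what is moved stays moved. The work goes in short steps, Python scripts to look and compute and a shell command to move; the robot and the scene stay as the last step left them, time stands still between calls to the robot, and variables do not carry over. Pictures are saved under pics/ and viewed, at most 10 in all, crops included, and the job is handed in when it is done.

```bash
mkdir -p pics; cat > h.py <<'E'
import numpy as np, cv2
from cell import telemetry, imaging, arm
def snap(n):
    d=imaging.snapshot(n); return d
def ray(d,u,v):
    R,_=cv2.Rodrigues(np.array(d["rvec"],float)); t=np.array(d["tvec"],float).ravel()
    p=R.T@np.linalg.inv(np.array(d["mtx"],float))@np.array([u,v,1.0]); return -R.T@t,p/np.linalg.norm(p)
def onz(d,u,v,z):
    c,r=ray(d,u,v); return c+r*(z-c[2])/r[2]
def proj(d,P):
    return cv2.projectPoints(np.array(P,float).reshape(-1,3),np.array(d["rvec"],float),np.array(d["tvec"],float),np.array(d["mtx"],float),None)[0].reshape(-1,2)
E
python3 - <<'E'
from h import *
import pickle
D={n:snap(n) for n in("top","side")}
pickle.dump(D,open("d0.pkl","wb"))
for n,d in D.items(): print(n,ray(d,256,192)); cv2.imwrite(f"pics/{n}0.png",cv2.resize(d["img"],(800,600)))
s=telemetry.sense(); print(s["t"],s["position"],s["eef_rot"],s["wrist_force"],s["gripper_width"])
E
```

```text
top (array([ 0.31740863, -0.17731294,  1.61261566]), array([ 0.15476452,  0.00313056, -0.98794643]))
side (array([0.15032858, 0.49816827, 1.00542632]), array([ 0.35996347, -0.56368554, -0.74342781]))
0.1 [ 0.23177667 -0.63339259  0.23041235] [-8.03857839e-04  9.84654197e-01  1.74514833e-01 -1.98717441e-04] [ 0.7321362  -0.03353968 -0.23732944] 1.0033591610037436
```

View pics/top0.png

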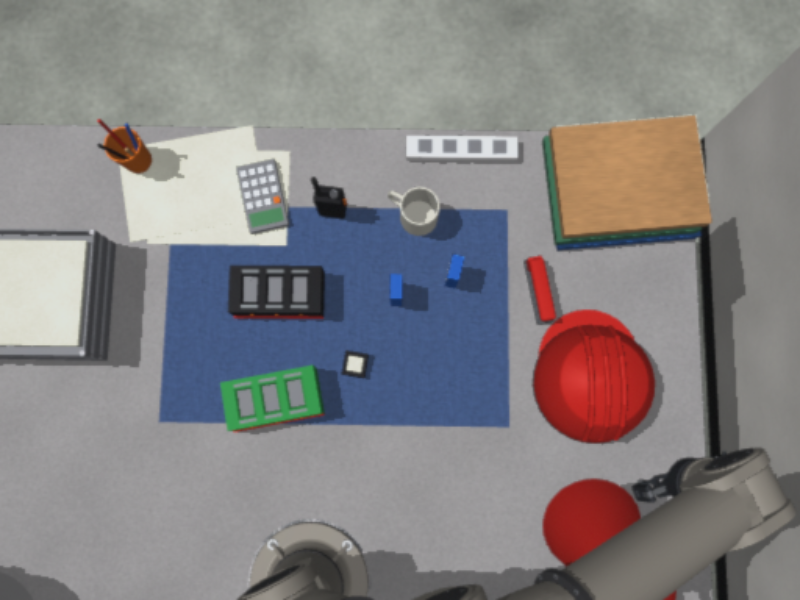

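View pics/side0.png

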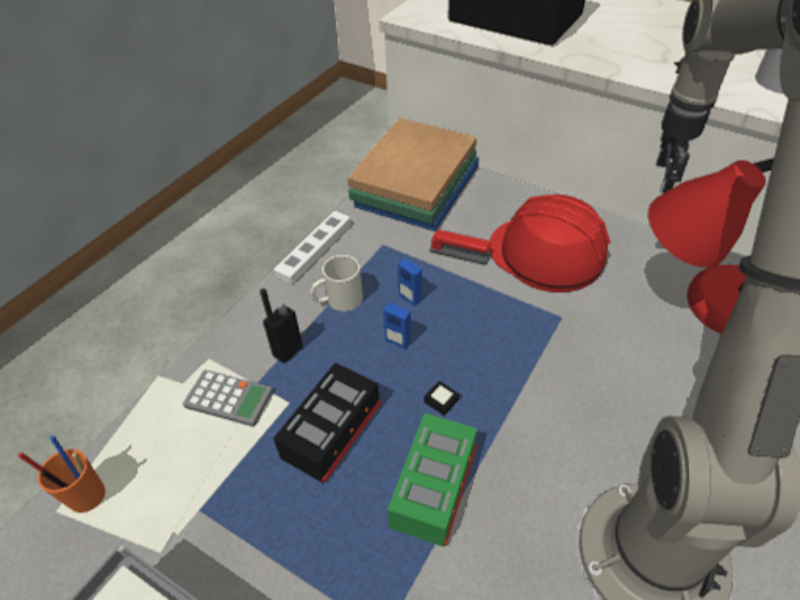

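Top view (800 px): blue blocks are at (396,288) and (455,268). The black charger with the red stripe is at (277,292); the green look-alike at (272,398) is to be left alone. Next I measure these.

```bash
python3 - <<'E'
from h import *
import pickle
D=pickle.load(open("d0.pkl","rb"))
d=D["top"]; im=d["img"]; hsv=cv2.cvtColor(im,cv2.COLOR_BGR2HSV)
m=cv2.inRange(hsv,(105,195,110),(125,255,255)); n,l,st,c=cv2.connectedComponentsWithStats(m)
for i in range(1,n):
    if st[i,4]>25:
        ct=max(cv2.findContours((l==i).astype(np.uint8),0,2)[0],key=cv2.contourArea)
        print("blue",c[i],st[i],np.hypot(*onz(d,*c[i],.1)[:2]),onz(d,*c[i],.1)[:2]); 
        P=np.array([onz(d,*p,.1)[:2] for p in ct[:,0]],np.float32); print(cv2.minAreaRect(P*1000))
# charger: dark region
m=cv2.inRange(im,(0,0,0),(60,60,60)); m[:, :140]=0;m[:160]=0;m[210:]=0;m[:,215:]=0
m=cv2.morphologyEx(m,cv2.MORPH_OPEN,np.ones((2,2)))
ct=max(cv2.findContours(m,0,2)[0],key=cv2.contourArea)
P=np.array([onz(d,*p,.075)[:2] for p in ct[:,0]],np.float32)*1000; r=cv2.minAreaRect(P);print("charger",r)
# shutters
m=cv2.inRange(hsv,(0,0,85),(180,60,190)); m[:165]=0;m[208:]=0;m[:,:150]=0;m[:,206:]=0
n,l,st,c=cv2.connectedComponentsWithStats(m)
for i in range(1,n):
    if st[i,4]>30: print("shut",c[i],st[i],onz(d,*c[i],.067))
cr=[cv2.resize(im[155:215,140:320],None,fx=4,fy=4,interpolation=cv2.INTER_CUBIC)]
s=D["side"]["img"][155:315,170:290]
cv2.imwrite("pics/crop.png",np.vstack([cr[0],cv2.resize(s,(720,0) if 0 else (270,360)).copy() if 0 else np.pad(cv2.resize(s,(264,352)),((0,0),(0,456),(0,0)))]))
E
```

```text
blue [291.37313433 171.32835821] [288 164   8  15  67] 0.6816178469687253 [ 0.62080331 -0.28143585]
((620.6093139648438, -281.8954162597656), (15.800087928771973, 45.36214828491211), 79.10079193115234)
charger ((571.1151733398438, 73.09896850585938), (95.65373992919922, 190.1626434326172), 0.7828621864318848)
shut [159.67741935 173.        ] [155 172  11   3  31] [0.61645046 0.13424526 0.067     ]
shut [175.67741935 173.        ] [171 172  11   3  31] [0.61712816 0.08339786 0.067     ]
shut [160.  184.5] [156 177   9  16 144] [0.57943134 0.13156785 0.067     ]
shut [176.  184.5] [172 177   9  16 144] [0.58011331 0.08091211 0.067     ]
shut [191.60666667 184.82666667] [187 177  10  17 150] [0.57973062 0.03148356 0.067     ]
```

View pics/crop.png

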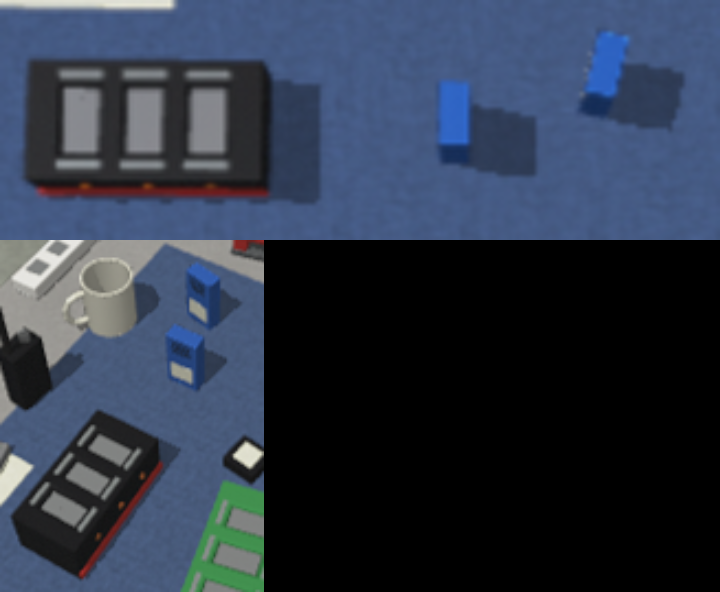

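Two blocks in the top image (512 px scale): (253,183) and (291,171). The left one is closer to the base (checked below), so it is the pack, and the crop shows both clearly. I'll compute the pack position and check the lamp's height for clearance.

```bash
python3 - <<'E'
from h import *
import pickle
D=pickle.load(open("d0.pkl","rb")); t,s=D["top"],D["side"]
for p in[(253.5,183.5),(291.4,171)]:
    q=onz(t,*p,.1); print(q,np.hypot(*q[:2]))
def tri(a,b):
    c1,r1=ray(t,*a);c2,r2=ray(s,*b); A=np.stack([r1,-r2],1); k=np.linalg.lstsq(A,c2-c1,rcond=None)[0]
    return c1+r1*k[0],c2+r2*k[1]
print("pack top",tri((253.5,183.5),(255,200)))
print("lamp",tri((379.5,333),(448,140)), tri((379.5,333),(460,190)))
print("hat",onz(t,380,240,.1))
E
```

```text
[ 0.58087223 -0.16442253  0.1       ] 0.6036947187492818
[ 0.6218434  -0.28151681  0.1       ] 0.6825986580932809
pack top (array([ 0.58249235, -0.16434326,  0.09069843]), array([ 0.57886921, -0.16579467,  0.09005499]))
lamp (array([ 0.15903036, -0.50097446,  0.27019374]), array([ 0.13632262, -0.50296713,  0.27335323])) (array([ 0.13387859, -0.55237457,  0.05700614]), array([ 0.04020144, -0.55242701,  0.06807077]))
hat [ 0.41210668 -0.55061237  0.1       ]
```

```bash
python3 -m jog '[[[1,0,0,0.05,0,0,0],[1,0,0,0.1,0,0,0],[1,0,0,0.15,0,0,0],[1,0.03,0,0.19,0,0,0],[1,0.08,0,0.19,0,0,0],[1,0.13,0,0.19,0,0,-0.1],[1,0.17,0.03,0.19,0,0,-0.2],[1,0.21,0.06,0.19,0,0,-0.3],[1,0.25,0.09,0.19,0,0,-0.35],[1,0.28,0.12,0.19,0,0,-0.35]]]' 60; python3 -m jog '[[[1,0.02,0.04,0,0,0,0],[1,0.04,0.08,0,0,0,0],[1,0.06,0.12,0,0,0,0],[1,0.07,0.16,0,0,0,0],[1,0.07,0.2,0,0,0,0],[1,0.07,0.24,-0.03,0,0,0],[1,0.07,0.28,-0.06,0,0,0],[1,0.07,0.32,-0.1,0,0,0],[1,0.07,0.35,-0.14,0,0,0],[1,0.07,0.35,-0.16,0,0,0]]]'
python3 -m jog '[[[1,0,0,0,0,0,0]]]'
python3 - <<'E'
from h import *
d=snap("wrist"); import pickle; pickle.dump(d,open("d1.pkl","wb"))
s=telemetry.sense(); print(s["t"],s["position"],s["eef_rot"],s["wrist_force"],ray(d,256,192)); cv2.imwrite("pics/w1.png",d["img"])
E
```

```text
t: 1.1
position: [0.5146, -0.5115, 0.4201]
eef_rot: [-0.001, 1.0, 0.001, -0.0]
wrist_force: [1.2, -0.0, -0.8]
gripper_width: 0.999
grasp_force: 0.0
t: 2.1
position: [0.5809, -0.1579, 0.2583]
eef_rot: [-0.002, 1.0, 0.004, -0.002]
wrist_force: [-0.4, 0.9, 0.2]
gripper_width: 1.0
grasp_force: 0.0
t: 2.2
position: [0.5794, -0.1617, 0.2571]
eef_rot: [-0.001, 1.0, 0.002, -0.004]
wrist_force: [-0.4, -0.4, 0.4]
gripper_width: 1.0
grasp_force: 0.0
2.25 [ 0.58085583 -0.1635969   0.25983608] [-2.31439695e-04  9.99997787e-01  7.68999030e-04 -1.94446342e-03] [ 0.42141905 -0.97054012 -0.02657299] (array([ 0.65911641, -0.1617847 ,  0.399439  ]), array([-0.32566963, -0.00515831, -0.94546956]))
```

View pics/w1.png

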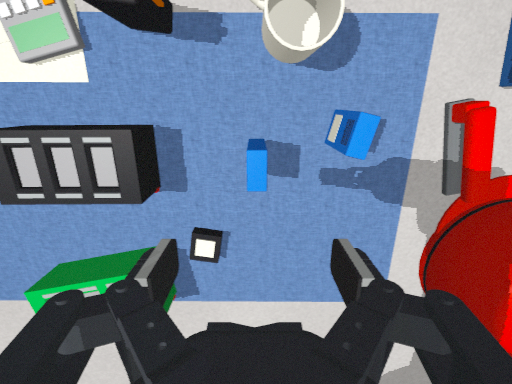

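Wrist view: the pack's top face spans about rows 151–192 around column 257. The charger's three bays are at left, around (25,166), (65,166) and (105,166).

```bash
python3 - <<'E'
from h import *
import pickle
d=pickle.load(open("d1.pkl","rb")); im=d["img"]; hsv=cv2.cvtColor(im,cv2.COLOR_BGR2HSV)
m=cv2.inRange(hsv,(100,200,150),(125,255,255)); m[:,:230]=0;m[:,290:]=0
ct=max(cv2.findContours(m,0,2)[0],key=cv2.contourArea);print(cv2.boundingRect(ct))
for r in range(138,194,6): print(r,im[r,257],end=" ")
# split rows by brightness: edges
m2=m.copy(); g=im[:,:,0]; 
P=np.array([onz(d,*p,.1)[:2] for p in ct[:,0]],np.float32)*1000;print(cv2.minAreaRect(P))
m=cv2.inRange(hsv,(0,0,130),(180,40,230)); m[:140]=0;m[195:]=0;m[:,125:]=0
n,l,st,c=cv2.connectedComponentsWithStats(m)
for i in range(1,n):
    if st[i,4]>150:
        ct=max(cv2.findContours((l==i).astype(np.uint8),0,2)[0],key=cv2.contourArea)
        P=np.array([onz(d,*p,.067)[:2] for p in ct[:,0]],np.float32)*1000
        print("shut",c[i],st[i],cv2.minAreaRect(P))
E
```

```text
(247, 149, 20, 42)
138 [179 125  87] 144 [141  71  24] 150 [218 125  21] 156 [246 152  38] 162 [245 150  33] 168 [245 149  29] 174 [244 148  34] 180 [243 144  23] 186 [244 148  31] 192 [200 151 113] ((583.0667724609375, -163.86212158203125), (49.13804626464844, 22.636486053466797), 0.2705783545970917)
shut [104.15582822 165.87116564] [ 91 147  27  39 815] ((578.454833984375, 32.42328643798828), (50.287784576416016, 26.9559326171875), 0.4344866871833801)
shut [ 26.39664083 166.90439276] [ 12 148  30  39 774] ((576.6199340820312, 133.52012634277344), (50.40857696533203, 25.779865264892578), 0.26978081464767456)
shut [ 65.27272727 166.85180573] [ 51 148  29  39 803] ((576.8779296875, 83.09554290771484), (50.42901611328125, 26.6353702545166), 0.4115642309188843)
```

```bash
python3 -m jog '[[[1,0.001,-0.001,-0.04,0,0,0],[1,0.001,-0.001,-0.08,0,0,0],[1,0.001,-0.001,-0.12,0,0,0],[1,0.001,-0.001,-0.15,0,0,0],[1,0.001,-0.001,-0.18,0,0,0],[1,0.001,-0.001,-0.197,0,0,0],[1,0.001,-0.001,-0.197,0,0,0],[1,0.001,-0.001,-0.197,0,0,0]]]'; python3 -m jog '[[[0,0,0,0,0,0,0],[0,0,0,0,0,0,0],[0,0,0,0,0,0,0],[0,0,0,0,0,0,0],[0,0,0,0,0,0,0],[0,0,0,0,0,0,0],[0,0,0,0,0,0,0],[0,0,0,0,0,0,0]]]' 60
```

```text
t: 3.05
position: [0.5844, -0.1664, 0.0659]
eef_rot: [0.001, 1.0, -0.0, 0.001]
wrist_force: [0.9, 0.9, 1.7]
gripper_width: 1.002
grasp_force: 0.0
t: 3.85
position: [0.5834, -0.1649, 0.0649]
eef_rot: [0.0, 1.0, 0.0, 0.0]
wrist_force: [-0.7, 0.5, 5.7]
gripper_width: 0.274
grasp_force: 59.3
```

```bash
python3 -m jog '[[[0,0,0,0.02,0,0,0],[0,0,0,0.05,0,0,0],[0,0,0,0.09,0,0,0],[0,0,0.02,0.12,0,0,0],[0,-0.002,0.06,0.12,0,0,0],[0,-0.004,0.1,0.12,0,0,0],[0,-0.005,0.14,0.12,0,0,0],[0,-0.005,0.18,0.12,0,0,0.01],[0,-0.005,0.1975,0.12,0,0,0.01],[0,-0.005,0.1975,0.12,0,0,0.01]]]'
python3 -m jog '[[[0,0,0,0,0,0,0],[0,0,0,0,0,0,0]]]'
python3 - <<'E'
from h import *
for _ in range(3):
  d=snap("wrist")
  s=telemetry.sense(); print(s["t"],s["position"],s["wrist_force"],s["wrist_torque"])
cv2.imwrite("pics/w2.png",d["img"]); import pickle; pickle.dump(d,open("d2.pkl","wb"))
E
```

```text
t: 4.85
position: [0.5772, 0.037, 0.1838]
eef_rot: [-0.001, 1.0, 0.009, -0.001]
wrist_force: [0.4, -0.8, -2.6]
gripper_width: 0.267
grasp_force: 59.0
t: 5.05
position: [0.5778, 0.0307, 0.1839]
eef_rot: [0.001, 1.0, 0.004, -0.0]
wrist_force: [0.3, -0.2, -1.7]
gripper_width: 0.272
grasp_force: 59.0
5.1 [0.57784299 0.03064071 0.18398108] [-0.46533133 -0.78869289 -2.46781175] [-0.03789434 -0.00766446  0.05365207]
5.15 [0.5778924  0.03081057 0.18407071] [-0.10539948 -0.00403331 -1.77546807] [-0.00861336  0.00450475  0.02263249]
5.2 [0.5779572  0.03109672 0.18415968] [ 0.45485865 -0.53350019 -2.24670551] [0.01427003 0.02702594 0.00886213]
```

View pics/w2.png

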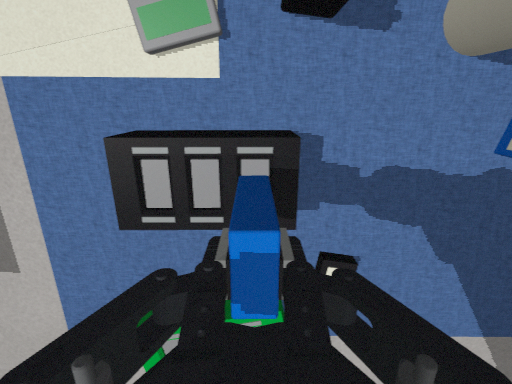

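The pack hangs upright over the right bay. Its lower +x edge is at about (254,178), and the left and middle shutters are visible at (156,184) and (206,184).

```bash
python3 - <<'E'
from h import *
import pickle
d=pickle.load(open("d2.pkl","rb")); im=d["img"]; hsv=cv2.cvtColor(im,cv2.COLOR_BGR2HSV)
m=cv2.inRange(hsv,(0,0,130),(180,40,230)); m[:140]=0;m[225:]=0;m[:,280:]=0;m[:,125:]=m[:,125:];m[:,:130]=0
n,l,st,c=cv2.connectedComponentsWithStats(m)
for i in range(1,n):
    if st[i,4]>60:
        ct=max(cv2.findContours((l==i).astype(np.uint8),0,2)[0],key=cv2.contourArea)
        P=np.array([onz(d,*p,.067)[:2] for p in ct[:,0]],np.float32)*1000
        Q=np.array([onz(d,*p,.075)[:2] for p in ct[:,0]],np.float32)*1000
        print(c[i],st[i],cv2.minAreaRect(P),cv2.boundingRect(Q))
m=cv2.inRange(hsv,(100,215,40),(125,255,255));m[230:]=0;m[:165]=0
for r in(176,178,180,184,190,200): x=np.where(m[r,225:285])[0]+225; print(r,x.min() if len(x) else 0,x.max() if len(x) else 0)
print("pack bottom +x edge", onz(d,237,178,.119),onz(d,271,178,.119))
E
```

```text
[201.98598131 149.6682243 ] [185 147  36   7 214] ((612.3973388671875, 82.2882080078125), (5.93650484085083, 34.653934478759766), 0.4991303086280823) (610, 63, 7, 35)
[254.83653846 149.5       ] [238 147  35   6 208] ((613.3460083007812, 30.41248893737793), (4.940472602844238, 33.592681884765625), 0.49802786111831665) (612, 14, 6, 33)
[149.57487923 150.4057971 ] [132 148  36   6 207] ((611.4518432617188, 134.38314819335938), (4.953813552856445, 34.746700286865234), 0.4982181191444397) (610, 114, 6, 35)
[156.49453322 183.35996636] [ 142  160   30   48 1189] ((576.7518310546875, 131.21180725097656), (50.529422760009766, 25.564056396484375), 0.2727445662021637) (554, 115, 50, 26)
[205.41592201 183.09260764] [ 191  160   29   48 1231] ((577.1948852539062, 80.91374969482422), (50.42491149902344, 26.669979095458984), 0.50050288438797) (555, 66, 50, 27)
[254.58375635 167.05076142] [242 160  27  16 394] ((595.11669921875, 30.24823760986328), (15.467805862426758, 26.33648109436035), 0.500518262386322) (589, 17, 16, 26)
[158.40251572 219.01257862] [143 217  32   5 159] ((537.6640625, 133.37672424316406), (4.686239719390869, 33.7078971862793), 0.5135104060173035) (538, 113, 6, 34)
[206.40251572 219.01257862] [191 217  32   5 159] ((538.1256103515625, 81.80658721923828), (4.685430526733398, 33.49846267700195), 0.5126285552978516) (539, 64, 6, 33)
176 239 267
178 240 267
180 239 267
184 238 270
190 237 271
200 235 273
pack bottom +x edge [0.59855069 0.04507098 0.119     ] [0.59879478 0.01733273 0.119     ]
```

```bash
python3 -m jog '[[[0,0,-0.0005,-0.02,0,0,0],[0,0,-0.0005,-0.035,0,0,0],[0,0,-0.0005,-0.04,0,0,0],[0,0,-0.0005,-0.044,0,0,0],[0,0,-0.0005,-0.048,0,0,0],[0,0,-0.0005,-0.05,0,0,0],[0,0,-0.0005,-0.052,0,0,0],[0,0,-0.0005,-0.052,0,0,0]]]'; python3 -m jog '[[[0,0,0,-0.003,0,0,0],[0,0,0,-0.006,0,0,0],[0,0,0,-0.009,0,0,0],[0,0,0,-0.012,0,0,0],[0,0,0,-0.014,0,0,0],[0,0,0,-0.016,0,0,0],[0,0,0,-0.016,0,0,0]]]'
```

```text
t: 6.0
position: [0.5784, 0.0318, 0.1327]
eef_rot: [0.0, 1.0, 0.005, 0.0]
wrist_force: [0.3, -1.7, -0.1]
gripper_width: 0.272
grasp_force: 59.5
t: 6.7
position: [0.5777, 0.0318, 0.1156]
eef_rot: [0.0, 1.0, 0.005, -0.0]
wrist_force: [1.5, -4.1, -2.5]
gripper_width: 0.273
grasp_force: 59.1
```

```bash
python3 -m jog '[[[0,0,-0.001,0,0,0,0],[0,0,-0.001,-0.002,0,0,0],[0,0,-0.001,-0.004,0,0,0],[0,0,-0.001,-0.004,0,0,0]]]'; python3 -m jog '[[[0,0,0,-0.002,0,0,0],[0,0,0,-0.003,0,0,0],[0,0,0,-0.003,0,0,0]]]'
```

```text
t: 7.1
position: [0.5778, 0.0316, 0.112]
eef_rot: [-0.0, 1.0, 0.006, -0.0]
wrist_force: [1.1, -0.6, -2.1]
gripper_width: 0.269
grasp_force: 59.3
t: 7.4
position: [0.5778, 0.0313, 0.1091]
eef_rot: [-0.0, 1.0, 0.005, -0.0]
wrist_force: [0.5, 0.5, -4.2]
gripper_width: 0.273
grasp_force: 59.2
```

```bash
python3 -m jog '[[[0,0,0,-0.002,0,0,0],[0,0,0,-0.004,0,0,0],[0,0,0,-0.004,0,0,0]]]'; python3 -m jog '[[[0,0,0,-0.002,0,0,0],[0,0,0,-0.003,0,0,0],[0,0,0,-0.003,0,0,0]]]'
```

```text
t: 7.7
position: [0.5779, 0.0311, 0.105]
eef_rot: [-0.0, 1.0, 0.005, -0.0]
wrist_force: [0.2, 0.9, -3.2]
gripper_width: 0.274
grasp_force: 59.2
t: 8.0
position: [0.5779, 0.0311, 0.1021]
eef_rot: [0.0, 1.0, 0.005, -0.0]
wrist_force: [0.8, 0.3, -3.3]
gripper_width: 0.273
grasp_force: 59.2
```

```bash
python3 -m jog '[[[0,0,0,-0.002,0,0,0],[0,0,0,-0.003,0,0,0],[0,0,0,-0.003,0,0,0]]]'; python3 -m jog '[[[0,0,0,-0.002,0,0,0],[0,0,0,-0.004,0,0,0],[0,0,0,-0.004,0,0,0]]]'; python3 -m jog '[[[0,0,0,-0.002,0,0,0],[0,0,0,-0.004,0,0,0],[0,0,0,-0.004,0,0,0]]]'
```

```text
t: 8.3
position: [0.5779, 0.0311, 0.0991]
eef_rot: [0.0, 1.0, 0.005, -0.0]
wrist_force: [0.9, -0.2, -2.4]
gripper_width: 0.275
grasp_force: 59.2
t: 8.6
position: [0.5779, 0.0311, 0.095]
eef_rot: [-0.0, 1.0, 0.005, -0.0]
wrist_force: [0.2, 0.1, -2.8]
gripper_width: 0.27
grasp_force: 59.2
t: 8.9
position: [0.5779, 0.0311, 0.091]
eef_rot: [0.0, 1.0, 0.005, -0.0]
wrist_force: [-0.4, 0.1, -3.2]
gripper_width: 0.276
grasp_force: 59.2
```

Clear bay: at 49 mm deep there is still no resistance. I'll keep going gently until the floor plate is felt.

```bash
python3 -m jog '[[[0,0,0,-0.001,0,0,0],[0,0,0,-0.0015,0,0,0],[0,0,0,-0.0015,0,0,0]]]'; python3 -m jog '[[[0,0,0,-0.001,0,0,0],[0,0,0,-0.0015,0,0,0],[0,0,0,-0.0015,0,0,0]]]'
```

```text
t: 9.2
position: [0.5779, 0.0311, 0.0899]
eef_rot: [0.0, 1.0, 0.005, -0.0]
wrist_force: [-0.1, -0.6, 0.6]
gripper_width: 0.273
grasp_force: 59.7
t: 9.5
position: [0.578, 0.0311, 0.0885]
eef_rot: [0.0, 1.0, 0.005, 0.0]
wrist_force: [-1.9, -0.2, 4.1]
gripper_width: 0.274
grasp_force: 60.1
```

```bash
python3 -m jog '[[[0,0,0,-0.001,0,0,0],[0,0,0,-0.002,0,0,0],[0,0,0,-0.002,0,0,0],[0,0,0,-0.002,0,0,0]]]'; python3 -m jog '[[[0,0,0,0.001,0,0,0],[0,0,0,0.002,0,0,0],[0,0,0,0.003,0,0,0],[0,0,0,0.003,0,0,0]]]' 20; python3 -m jog '[[[0.3,0,0,0,0,0,0],[0.35,0,0,0,0,0,0],[0.4,0,0,0,0,0,0],[0.5,0,0,0,0,0,0],[0.5,0,0,0,0,0,0],[0.5,0,0,0,0,0,0]]]' 
```

```text
t: 9.9
position: [0.578, 0.0311, 0.0865]
eef_rot: [0.0, 1.0, 0.005, 0.0]
wrist_force: [-1.4, -0.1, 5.2]
gripper_width: 0.276
grasp_force: 60.4
t: 10.3
position: [0.578, 0.0311, 0.0893]
eef_rot: [-0.0, 1.0, 0.005, 0.0]
wrist_force: [-1.1, 0.5, 1.9]
gripper_width: 0.273
grasp_force: 59.8
t: 10.9
position: [0.578, 0.0311, 0.0893]
eef_rot: [0.0, 1.0, 0.005, 0.0]
wrist_force: [-0.0, -0.3, 0.0]
gripper_width: 0.502
grasp_force: 0.0
```

```bash
python3 -m jog '[[[0.6,0,0,0.01,0,0,0],[0.6,0,0,0.03,0,0,0],[0.6,0,0,0.07,0,0,0],[0.6,0,0,0.11,0,0,0],[0.6,0,0,0.15,0,0,0],[0.6,-0.03,0,0.15,0,0,0],[0.6,-0.06,0,0.15,0,0,0],[0.6,-0.06,0,0.15,0,0,0]]]'
python3 - <<'E'
from h import *
s=snap("side"); d=snap("wrist")
print(proj(s,[(.578,.031,.125),(.553,.031,.125)]))
a=cv2.resize(s["img"][180:330,150:350],(400,300)); cv2.imwrite("pics/f.png",np.hstack([a,cv2.resize(d["img"],(400,300))]))
for nm,dd in(("side",s),("wrist",d)):
    h=cv2.cvtColor(dd["img"],cv2.COLOR_BGR2HSV); m=cv2.inRange(h,(100,200,130),(125,255,255)); n,l,st,c=cv2.connectedComponentsWithStats(m)
    for i in range(1,n):
        if st[i,4]>60:
            print(nm,st[i],c[i],onz(dd,*c[i],.125))
E
```

```text
t: 11.7
position: [0.5148, 0.031, 0.2402]
eef_rot: [0.0, 1.0, 0.006, -0.0]
wrist_force: [1.7, -0.4, -0.8]
gripper_width: 0.599
grasp_force: 0.0
[[217.70624693 238.58775104]
 [225.22156245 242.40812407]]
wrist [472  61  40  46 670] [493.52089552  89.74925373] [ 0.60996847 -0.18664972  0.125     ]
wrist [ 242   97   26   53 1256] [254.32802548 123.7611465 ] [0.57719719 0.03170066 0.125     ]
```

View pics/f.png

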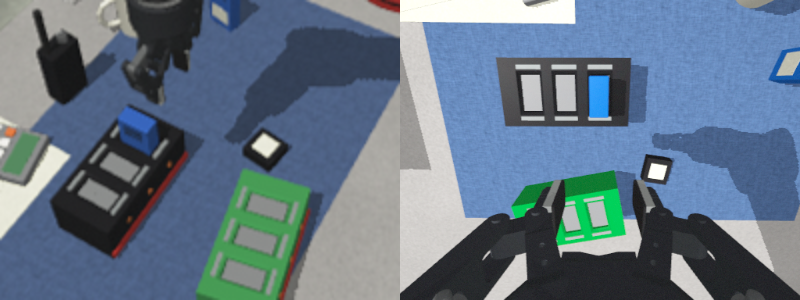

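The pack stands upright in the right bay. Its top is at about (219,238) in the side image, against a predicted (218,239) for 125 mm high, so it is home. The gripper is clear of it.

```bash
python3 -c "
from cell import arm; print(arm.sign_off())"
```

```text
the job is handed in; nothing more can be done
None
```

The fresh battery is fully home and upright in the charger's right bay, the first one I tried and the clear one; it was pressed in with under about 10 N, let go, and the job was handed in at about 12 s.

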